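# Load a three-knob cheese press evenly, a quarter turn at a time

## Task

Tighten the little cheese press so that its plate bears evenly. First run all three wing knobs down until each one just bites on its spring, finger-tight and no more; then, starting at the knob by the spout and going round clockwise seen from above, give each knob one quarter turn more. Do not overtighten any, and leave the other things on the counter where they are.

Things in the scene. Friction and masses are not known exactly. Their poses are not given: they have to be found in the camera images.
- press: small three-post cheese press fixed on the counter: round steel drip tray 220 mm across with a short open spout, three rods on an 80 mm radius 139 mm apart, white perforated mould in the middle, three-armed plate on top (upper face 104 mm high). Origin: centre of its underside; the spout points along its own -x, up to 46 degrees either side of the robot's direction.
- knob_1: black wing knob on the rod at the spout (press frame x -80, y 0 mm). Origin on its vertical turning axis at the underside of its 32 mm flange, about 131 mm above the counter; this frame does not turn with it. Clockwise from above tightens and sinks it 10 mm per full turn. At the start it is slack by somewhere between 8 and 84 degrees; it stays where it is left.
- knob_2: the same kind of knob, next clockwise seen from above (press frame x 40, y 69 mm); all else as knob 1.
- knob_3: the same kind of knob, last clockwise seen from above (press frame x 40, y -69 mm); all else as knob 1.
- bar_1 (a point): grip point of knob 1: on its axis inside its bar, 10 mm below the bar's top, 34 mm above the flange's underside (about 165 mm above the counter). The bar is 52 mm long, 13 mm thick, 26 mm high, on a 13 mm neck; the point turns with the knob, its x lies along the bar, y across it, z up. Things near the press are lower than the knobs.
- bar_2 (a point): grip point of knob 2, as for knob 1.
- bar_3 (a point): grip point of knob 3, as for knob 1.
- spring_1: stiff steel spring with a cap, on the rod between plate and knob 1, 33 mm wide, about 25 mm high; origin on the axis at its foot. It takes about 90 N per rad of knob turn (140 N a quarter turn). The springs have settled unequally, by up to 1 mm, so each knob bites at another angle, which must be felt.
- spring_2: the same, under knob 2. To feel a knob: its lock thread alone needs a steady 0.3 to 0.45 N m; within 15 degrees past the bite that rises by 0.1 N m or more, and with the quarter turn to two or more times as much. A reading taken after a quick stop has relaxed by 0.3 N m or so; a last slow advance of 2 degrees restores it.
- spring_3: the same, under knob 3.
- cheese: cream-coloured small cheese wheel, 101 mm wide, 61 mm high, beside the press; a bystander, to be left alone. Origin: centre of its underside.
- jar: glass jar with a yellow lid, 66 mm wide, 90 mm high, beside the press; a bystander, to be left alone. Origin: centre of its underside.
- ricotta_tub: white tub with a lid, 110 mm wide, 58 mm high; a bystander, to be left alone. Origin: centre of its underside.
- tape: roll of brown tape, 93 mm wide, 48 mm high; a bystander, to be left alone. Origin: centre of its underside.
- spice_jar: slim spice jar, 40 mm wide, 106 mm high; a bystander, to be left alone. Origin: centre of its underside.
- thermometer: probe thermometer lying flat, 168 mm long; a bystander, to be left alone. Origin: centre of its underside.
- label_roll: roll of blank labels, 67 mm wide, 40 mm high; a bystander, to be left alone. Origin: centre of its underside.
- wedge: wedge of cheese, 70x80 mm, 55 mm high; a bystander, to be left alone. Origin: centre of its underside.

How it is judged:
By the outcome, as a careful person would: the job done as asked, in the order asked, and still so for the second after the job is handed in, with the robot touching nothing.
It also fails if it takes over 72 s, if anything falls off the work surface, if the arm or the gripper's body presses on something with over 40 N, if the wrist force passes 120 N, or if a joint passes its speed limit or range.

## Robot

A 6-joint arm with a two-finger parallel gripper is mounted at the origin on a cart in front of the work surface, level with it; the furniture and walls round the work are solid. World frame = base frame: x ahead of the robot, y to its left, z up, the work surface at z = 0. Lengths are in m, angles in rad, forces in N, time in s.
With the tool pointing down it reaches from about 0.35 to 0.975 m from the base axis. Payload 4.9 kg.
Tool frame: the origin (TCP) lies between the finger pads; the fingertips stand 19 mm ahead of it and the grasp point (between the pads) is the TCP; z points along the fingers, y is the line along which they close (so a half turn about z gives the same grasp; the last joint's range is limited). The gripper opens to 85 mm and grips with 20 to 120 N. Pads are 22 mm wide; open, the fingers measure 114 mm over their backs; the gripper's body (76 mm by 85 mm) begins 54 mm behind the grasp point. The pads swing forward as they close: fully open they stand 13 mm farther back than shut.
Start: joints at [-1.269, 0.053, 1.613, -0, 1.476, -0.119], TCP at [0.255, -0.57, 0.25] pointing down, gripper open.
Joint ranges: [-3.01, 3.01], [-1.01, 2.22], [0.06, 2.58], [-1.02, 4.17], [0.09, 2.62], [-3.14, 3.14]. Speed limits (rad/s): [2.57, 2.57, 3.14, 3.14, 3.14, 3.14].

## Interface

Orientations are given as a rotation vector (axis times angle).
In Python, from station import ctrl gives the robot as it stands. The module is installed in compiled form; this text tells all that it offers.
- The arm moves only by the tool servo_tool, never from a script. Its argument "increments" is a list that holds one entry, the list of rows, each a list of 5 numbers: the finger opening in cm, from 0 to 8.54, then the shift along the tool's x, y, z in cm, then the turn about the tool's z in degrees. A call has 1 to 5 rows; each row is the pose to reach, as a shift and turn from the pose commanded when the call began, along the tool's axes at that moment; what a row does not reach only later rows make up. A row lasts 1/10 s, in which the tool goes at most 50 mm and 8.59 degrees, less where a joint would pass 70% of its speed; a pose out of reach is approached as far as the arm can. A call with a gripper value outside its range is refused whole. The fingers move at their own pace and stop on an object; "newtons" is the grip in N (left out, the last holds). Time passes only in rows, so rows that repeat a pose let the fingers close. It gives the time, the measured TCP pose, the force, the opening and the grip force at its end, in the units of the state.
- ctrl.get_obs(): the state, without advancing time (a new reading comes with each control period).
- ctrl.get_image(name): name is "scene" or "top"; returns a dict with "img" (400x640x3 uint8, red, green, blue), "fx", "fy", "cx", "cy" (pixels), "rvec" (rotation vector, rad) and "tvec" (3), from world to camera coordinates, as OpenCV has them. Camera axes: x right, y down, z forward; pixel columns grow to the right and rows downward; lengths in m; the calibration is good to about 2 mm. A picture is of the moment at which its call begins. There is no depth.
- ctrl.finish_job(): hands the job in; it is judged then, once.
The state is a dict: "t": time; "q": joint angles; "dq": joint speeds; "effort": joint torques, N m; "tool_pos": TCP position; "tool_rot": TCP orientation; "contact_force": force on the tool from outside, world axes, zero at the start; "wrist_torque": the same for the moment, N m; "opening": finger opening in m; "grip_force": force on a finger pad.
Only numpy, scipy, OpenCV 4.12 (cv2) and the standard library are available. Lean on these libraries where they do the work, as an engineer would, in place of code of your own. Each camera call takes 0.05 s, during which the arm holds its last target. There are 200 camera calls.

## Working session

There is one attempt and no reset: what is moved stays moved. The work goes in short steps, Python scripts to look and compute and a tool call to move; the robot and the scene stay as the last step left them, time stands still between calls to the robot, and variables do not carry over. Pictures are saved under pics/ and viewed, at most 10 in all, crops included, and the job is handed in when it is done.

Besides the shell and the picture viewer there is one more tool, called after "Call:" by a JSON object that holds its "api" and its "payload", one argument or row to a line. servo_tool: Moves the arm, as the interface text tells. Its arguments: {"type":"object","properties":{"increments":{"type":"array"},"newtons":{"type":"number"}},"required":["increments"]}

```bash
mkdir -p pics; python3 - <<'E'
from station import ctrl
import cv2,numpy as np
for n in("scene","top"):
    d=ctrl.get_image(n); cv2.imwrite(f"pics/{n}0.png",d["img"][:,:,::-1]); np.save(f"{n}0.npy",d,allow_pickle=True)
    R=cv2.Rodrigues(np.array(d["rvec"]))[0]; print(n,d["fx"],d["cx"],d["cy"],"cam",-R.T@np.array(d["tvec"]))
o=ctrl.get_obs();print({k:np.round(v,3) for k,v in o.items()})
E
```

```text
scene 428.1229291728699 314.9752445567331 195.98017995794777 cam [-0.60554898 -0.16928388  0.99895839]
top 404.69346707349933 320.74337960340006 204.25600666120383 cam [0.22827749 0.05344889 1.4587688 ]
{'t': np.float64(0.1), 'q': array([-1.269,  0.053,  1.614,  0.   ,  1.476, -0.119]), 'dq': array([ 0.   , -0.001, -0.003, -0.   ,  0.   , -0.   ]), 'effort': array([-1.0000e-03, -3.9490e+01, -3.7136e+01, -0.0000e+00,  4.0000e-03,
        0.0000e+00]), 'tool_pos': array([ 0.255, -0.57 ,  0.249]), 'tool_rot': array([-3.07 , -0.656,  0.   ]), 'contact_force': array([ 0.23 , -0.254,  0.19 ]), 'wrist_torque': array([ 0.027,  0.032, -0.   ]), 'grip_force': np.float64(0.0), 'opening': np.float64(0.086)}
```

View pics/scene0.png

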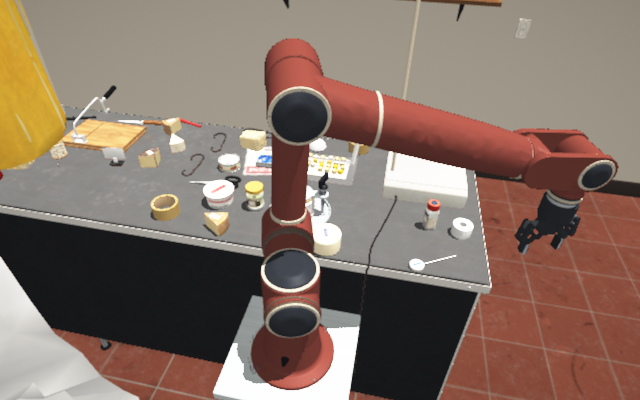

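View pics/top0.png

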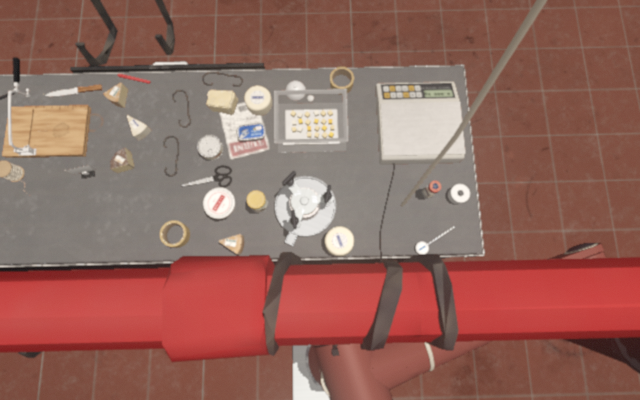

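The top view shows the press at about (305,206), with its spout at about (290,238) and three black knobs near (289,180), (327,195) and (295,222). I'll crop and enlarge that area.

```bash
cat > h.py <<'E'
import cv2,numpy as np
def load(n): return np.load(n,allow_pickle=True).item()
def cast(d,uv,z):
    R=cv2.Rodrigues(np.array(d["rvec"]))[0]; c=-R.T@np.array(d["tvec"])
    r=R.T@np.array([(uv[0]-d["cx"])/d["fx"],(uv[1]-d["cy"])/d["fy"],1]); return c+r*(z-c[2])/r[2]
def proj(d,p):
    K=np.array([[d["fx"],0,d["cx"]],[0,d["fy"],d["cy"]],[0,0,1.]])
    return cv2.projectPoints(np.array(p,float).reshape(-1,3),np.array(d["rvec"]),np.array(d["tvec"]),K,None)[0].reshape(-1,2)
E
python3 - <<'E'
from h import *
d=load("top0.npy"); im=d["img"][:,:,::-1]
c=im[160:250,262:352]; cv2.imwrite("pics/crop0.png",cv2.resize(c,None,fx=6.6,fy=6.6,interpolation=cv2.INTER_CUBIC))
g=cv2.cvtColor(np.ascontiguousarray(c),cv2.COLOR_BGR2GRAY)
m=(g<48).astype(np.uint8)
n,l,s,ce=cv2.connectedComponentsWithStats(m)
for i in range(1,n):
    if s[i,4]>15:
        mo=cv2.moments((l==i).astype(np.uint8),True);a=.5*np.arctan2(2*mo['mu11'],mo['mu20']-mo['mu02'])
        uv=ce[i]+[262,160]; print(uv,s[i,4],np.degrees(a),cast(d,uv,.17))
print("counter gray",np.median(g[:,:8]), cast(d,(305,206),0.01),cast(d,(290,238),.01))
E
```

```text
counter gray 134.0 [0.53010898 0.10843316 0.01      ] [0.4138416  0.16411423 0.01      ]
```

View pics/crop0.png

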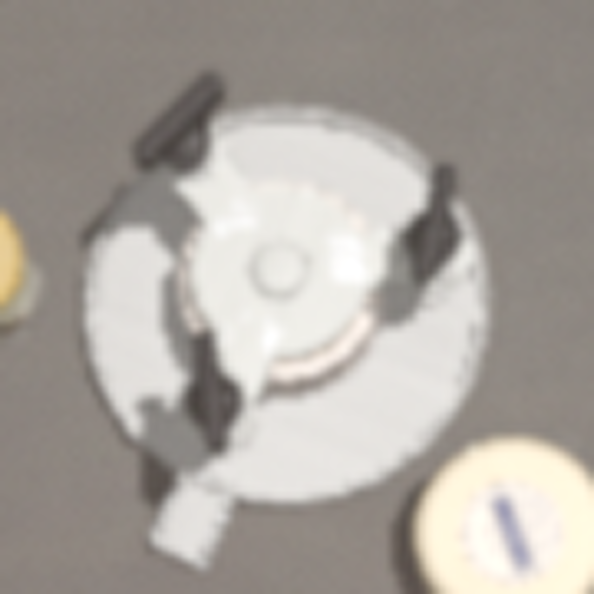

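The crop shows knob 1, by the spout, with its bar centred at about (210,390). Knob 2 is upper left at about (180,118) and knob 3 is at about (430,222). The tray centre is near (287,304) and the spout tip near (190,535).

```bash
python3 - <<'E'
from h import *
d=load("top0.npy"); im=np.ascontiguousarray(d["img"][160:250,262:352,::-1])
c=cv2.resize(im,None,fx=6.6,fy=6.6,interpolation=cv2.INTER_CUBIC)
full=lambda p:(262-.5+(np.array(p)+.5)/6.6,160-.5+(np.array(p)+.5)/6.6)
F=lambda p:np.array([262,160])-.5+(np.array(p)+.5)/6.6
C=cast(d,F((287,304)),.01)[:2];S=cast(d,F((190,540)),.005)[:2];D=cast(d,F((280,270)),.106)[:2]
print("tray",C,"plate centre",D,"spout",S,"r",[np.linalg.norm(cast(d,F(p),.01)[:2]-C) for p in((85,300),(490,300),(290,500))])
K=[cast(d,F(p),.175)[:2] for p in((210,390),(180,118),(430,222))]
print("knobs",K,"mean",np.mean(K,0),"sides",[np.linalg.norm(K[i]-K[i-1]) for i in range(3)])
k=np.array([-80+0j,40+69j,40-69j])/1000; z=np.array([q[0]+1j*q[1] for q in K]);z=z-z.mean()
yaw=np.angle((z*k.conj()).sum());print("yaw",np.degrees(yaw),"from spout",np.degrees(np.angle(complex(*(D-S)))))
P=k*np.exp(1j*yaw)+complex(*np.mean(K,0));print("fit",P)
g=cv2.cvtColor(c,cv2.COLOR_BGR2GRAY)
for p in((210,390),(180,118),(430,222)):
    m=np.zeros_like(g);cv2.circle(m,p,62,1,-1);m=((g<72)&(m>0)).astype(np.uint8)
    n,l,s,ce=cv2.connectedComponentsWithStats(m);i=1+np.argmax(s[1:,4]);mm=(l==i)
    ys,xs=np.nonzero(mm); r=cv2.minAreaRect(np.c_[xs,ys].astype(np.float32))
    mo=cv2.moments(mm.astype(np.uint8),True);a=.5*np.arctan2(2*mo['mu11'],mo['mu20']-mo['mu02'])
    e=ce[i];q=cast(d,F(e),.17);q2=cast(d,F(e+50*np.array([np.cos(a),np.sin(a)])),.17)
    v=(q2-q)[:2];print("centroid",e,r,"pos",q[:2],"world bar angle",np.degrees(np.arctan2(v[1],v[0]))%180)
for a,b in(((203,335),(218,445)),((215,75),(145,160)),((445,168),(415,275))):
    v=(cast(d,F(b),.175)-cast(d,F(a),.175))[:2];print("ends",np.degrees(np.arctan2(v[1],v[0]))%180,np.linalg.norm(v))
E
```

```text
tray [0.53146186 0.10819146] plate centre [0.52947387 0.10792802] spout [0.4021681  0.16327342] r [np.float64(0.11204989244662153), np.float64(0.11251329111228775), np.float64(0.10927148245001739)]
knobs [array([0.45497202, 0.14014141]), array([0.59287395, 0.1538761 ]), array([0.53665984, 0.0306914 ])] mean [0.5281686  0.10823631] sides [np.float64(0.13657307251571274), np.float64(0.13858421315305602), np.float64(0.13540492960719272)]
yaw -24.034162574490182 from spout -23.49669824057854
fit [0.45510438+0.14081881j 0.59280312+0.15496295j 0.53659831+0.02892716j]
centroid [196.11111111 399.41666667] ((196.0, 399.5), (19.0, 4.0), 90.0) pos [0.45133916 0.14731546] world bar angle 178.3587015339688
centroid [167.73076923 149.15384615] ((168.50001525878906, 149.00001525878906), (6.363960266113281, 14.849242210388184), 45.0) pos [0.57831612 0.16049596] world bar angle 136.5833988964475
centroid [415.04545455 236.68181818] ((415.25006103515625, 236.75003051757812), (4.242640495300293, 4.949747085571289), 45.0) pos [0.5305585  0.03820422] world bar angle 168.079248504945
ends 7.131279805371406 0.0550320326746767
ends 140.783549592853 0.05563708941093459
ends 163.2717185274904 0.05638568468124857
```

```bash
python3 - <<'E'
from h import *
t=load("top0.npy");s=load("scene0.npy")
# pole: plane from each view, intersect
def plane(d,a,b):
    c=cast(d,a,0);e=cast(d,b,0);R=cv2.Rodrigues(np.array(d["rvec"]))[0];o=-R.T@np.array(d["tvec"])
    n=np.cross(c-o,e-o);n/=np.linalg.norm(n);return n,n@o
n1,k1=plane(t,(404,206),(543,0));n2,k2=plane(s,(418,0),(394,175))
for z in(0,.2,.4,.6,.8,1):
    p=np.linalg.solve(np.c_[n1[:2],n2[:2]].T,[k1-n1[2]*z,k2-n2[2]*z]);p=[*p,z];print(np.round(p,3),proj(t,p)[0],proj(s,p)[0])
im=s["img"][100:280,230:470,::-1];cv2.imwrite("pics/sc1.png",cv2.resize(im,None,fx=3.3,fy=3.3,interpolation=cv2.INTER_CUBIC))
E
```

```text
[ 0.45  -0.201  0.   ] [390.46112153 226.0648127 ] [384.67647813 242.98401366]
[ 0.463 -0.198  0.2  ] [399.7201396  212.34281469] [391.52127586 193.07403021]
[ 0.476 -0.195  0.4  ] [412.26595686 193.749733  ] [399.65390137 133.77363585]
[ 0.488 -0.192  0.6  ] [430.22638121 167.13212569] [409.47554757  62.15746565]
[ 0.501 -0.189  0.8  ] [458.07129056 125.86556938] [421.57336027 -26.05575194]
[ 0.514 -0.186  1.   ] [507.058368    53.26601578] [ 436.84229479 -137.39173285]
```

View pics/sc1.png

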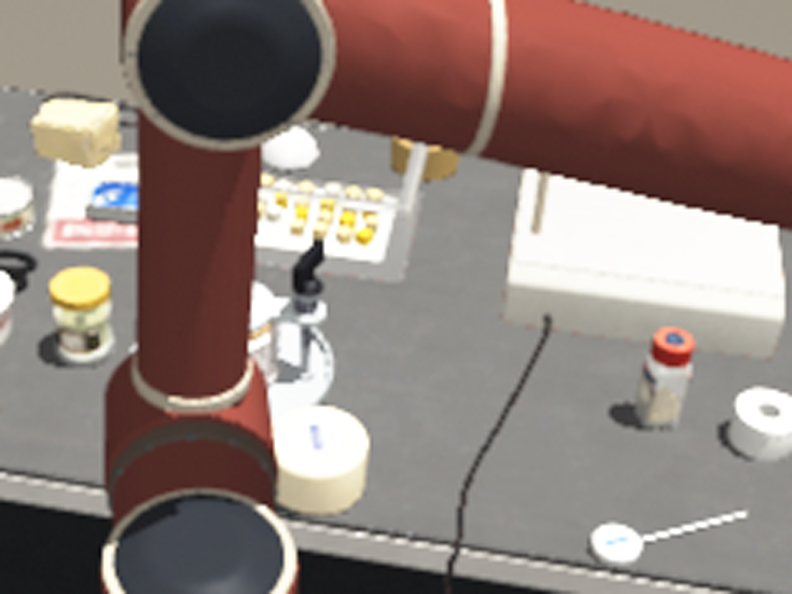

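The scene crop shows a thin rod hanging from above, with its lower end at full-frame (393,170), which triangulates to about (0.47, -0.20, 0.28). It stands in the arm's way, so I'll swing past it with the TCP drawn in to r≈0.38 m.

```bash
cat >> h.py <<'E'
def pose(o):
    R=cv2.Rodrigues(np.array(o["tool_rot"]))[0]; return np.array(o["tool_pos"]),np.degrees(np.arctan2(R[1,0],R[0,0]))
def step(p,psi,q,psi2):
    a=np.radians(psi);dx,dy,dz=np.array(q)-p
    return np.round([100*(dx*np.cos(a)+dy*np.sin(a)),100*(dx*np.sin(a)-dy*np.cos(a)),-100*dz,-((psi2-psi+180)%360-180)],2)
def plan(p,psi,w):
    for *q,h in w: print(step(np.array(p),psi,q,h)); p,psi=np.array(q),h
E
python3 - <<'E'
from h import *
plan([.255,-.57,.25],24.1,[(.155,-.347,.25,62),(.311,-.218,.25,102),(.376,-.053,.25,142),(.5385,.0287,.25,163)])
E
```

```text
[-2.000e-02 -2.444e+01 -0.000e+00 -3.790e+01]
[ 18.71   7.72  -0.   -40.  ]
[ 14.79   9.79  -0.   -40.  ]
[ -7.78  16.44  -0.   -21.  ]
```

Call:
{"api": "servo_tool", "payload": {
  "increments": [
    [[7, 0, -4.9, 0, -7.6], [7, 0, -9.8, 0, -15.2], [7, 0, -14.6, 0, -22.8], [7, 0, -19.5, 0, -30.4], [7, 0, -24.4, 0, -38]]
  ],
  "newtons": 60
}}

```text
t: 0.6
tool_pos: [0.1549, -0.3458, 0.2494]
tool_rot: [-2.685, -1.628, -0.001]
contact_force: [0.1, -0.3, 1.1]
opening: 0.0703
grip_force: 0.0
```

Call:
{"api": "servo_tool", "payload": {
  "increments": [
    [[7, 3.7, 1.5, 0, -8], [7, 7.5, 3.1, 0, -16], [7, 11.2, 4.6, 0, -24], [7, 15, 6.2, 0, -32], [7, 18.7, 7.7, 0, -40]]
  ]
}}

```text
t: 1.1
tool_pos: [0.312, -0.217, 0.2501]
tool_rot: [1.968, 2.448, -0.0]
contact_force: [1.4, 0.0, 0.0]
opening: 0.0701
grip_force: 0.0
```

Call:
{"api": "servo_tool", "payload": {
  "increments": [
    [[7, 3, 2, 0, -8], [7, 5.9, 3.9, 0, -16], [7, 8.9, 5.9, 0, -24], [7, 11.8, 7.8, 0, -32], [7, 14.8, 9.8, 0, -40]]
  ]
}}

```text
t: 1.6
tool_pos: [0.376, -0.0517, 0.25]
tool_rot: [1.012, 2.974, -0.0]
contact_force: [0.4, 0.1, -0.7]
opening: 0.0699
grip_force: 0.0
```

Call:
{"api": "servo_tool", "payload": {
  "increments": [
    [[7, -1.6, 3.3, 0, -4.2], [7, -3.1, 6.6, 0, -8.4], [7, -4.7, 9.8, 0, -12.6], [7, -6.2, 13.1, 0, -16.8], [7, -7.8, 16.4, 0, -21]]
  ]
}}

```text
t: 2.1
tool_pos: [0.5391, 0.0294, 0.2496]
tool_rot: [-0.456, -3.107, 0.0]
contact_force: [0.5, -0.2, -0.1]
opening: 0.07
grip_force: 0.0
```

```bash
python3 - <<'E'
from station import ctrl
from h import *
for n in("scene","top"):
    d=ctrl.get_image(n); np.save(f"{n}1.npy",d,allow_pickle=True)
s=load("scene1.npy");t=load("top1.npy")
a=cv2.resize(s["img"][150:240,270:370,::-1],None,fx=5,fy=5,interpolation=cv2.INTER_CUBIC)
b=cv2.resize(t["img"][160:250,262:322,::-1],None,fx=5,fy=5,interpolation=cv2.INTER_CUBIC)
cv2.imwrite("pics/both1.png",np.hstack([a,b]));p,h=pose(ctrl.get_obs());print(p,h)
E
```

```text
[0.54013686 0.02986338 0.24871536] 163.2990188603559
```

View pics/both1.png

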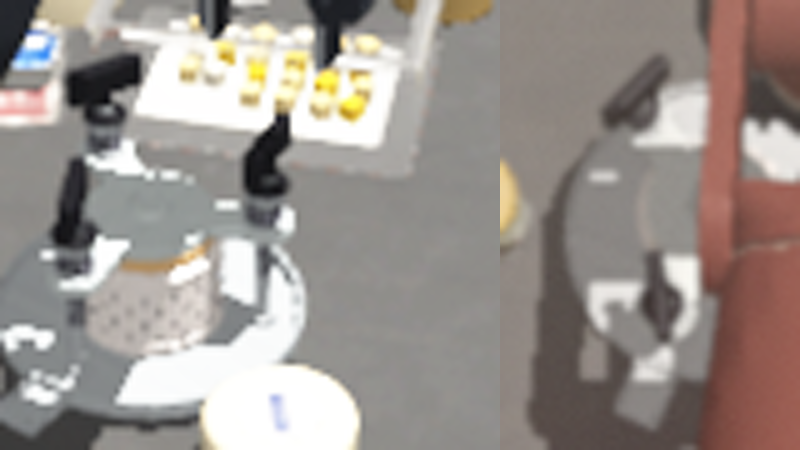

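The scene half shows all three bars from the front: knob 1 from (78,160) to (62,222), knob 2 from (70,80) to (138,58) and knob 3 from (285,118) to (252,152). The open fingers stand clear above knob 3.

```bash
python3 - <<'E'
from h import *
d=load("scene1.npy");F=lambda p:np.array([270,150])-.5+(np.array(p)+.5)/5
for a,b in(((78,160),(62,222)),((70,82),(138,60)),((285,118),(250,155))):
    A=cast(d,F(a),.175);B=cast(d,F(b),.175);v=(B-A)[:2];print("mid",((A+B)/2).round(4),"len",np.linalg.norm(v).round(4),"ang",(np.degrees(np.arctan2(v[1],v[0]))%180).round(1))
for k in((.457,.1405),(.5946,.1547),(.5385,.0287)):
    print((proj(d,[*k,.135])[0]-[270,150])*5,(proj(d,[*k,.175])[0]-[270,150])*5)
E
```

```text
mid [0.4474 0.1406 0.175 ] len 0.0664 ang 6.3
mid [0.5852 0.1534 0.175 ] len 0.0537 ang 133.6
mid [0.5344 0.0287 0.175 ] len 0.0489 ang 162.6
[ 73.92015976 228.69401037] [ 72.15461965 179.67136816]
[105.00392822 108.73368138] [103.88357771  61.30185124]
[265.31994983 179.0640328 ] [266.92948081 130.7661012 ]
```

Call:
{"api": "servo_tool", "payload": {
  "increments": [
    [[6, 0, 0, 3, 0], [6, 0, 0, 6, 0], [5, 0, 0, 8, 0], [5, 0, 0, 8.5, 0], [4, 0, 0, 8.5, 0]]
  ]
}}

```text
t: 2.7
tool_pos: [0.5372, 0.0281, 0.1645]
tool_rot: [-0.462, -3.105, 0.0]
contact_force: [0.3, 0.5, 0.4]
opening: 0.0402
grip_force: 0.0
```

Call:
{"api": "servo_tool", "payload": {
  "increments": [
    [[1, 0, 0, 0, 0], [1, 0, 0, 0, 0], [1, 0, 0, 0, 0], [1, 0, 0, 0, 0], [1, 0, 0, 0, 0]]
  ],
  "newtons": 60
}}

```text
t: 3.2
tool_pos: [0.5391, 0.028, 0.1673]
tool_rot: [0.46, 3.105, -0.001]
contact_force: [-1.0, -0.8, 6.1]
opening: 0.0122
grip_force: 59.5
```

```bash
cat > r.py <<'E'
from station import ctrl
from h import *
o=ctrl.get_obs();p,h=pose(o);print("t%.2f"%o["t"],p.round(4),"h%.1f"%h,"F",np.round(o["contact_force"],1),"T",np.round(o["wrist_torque"],3),"e6 %.3f q6 %.2f"%(o["effort"][5],o["q"][5]),"op %.4f g %.0f"%(o["opening"],o["grip_force"]))
E
python3 r.py
```

```text
t3.20 [0.5391 0.028  0.1673] h163.1 F [-1.  -0.8  6.1] T [-0.21   0.321  0.398] e6 0.364 q6 -1.36 op 0.0122 g 59
```

Call:
{"api": "servo_tool", "payload": {
  "increments": [
    [[1, 0, 0, 0, 2], [1, 0, 0, 0.01, 4], [1, 0, 0, 0.01, 5], [1, 0, 0, 0.02, 5.5], [1, 0, 0, 0.02, 6]]
  ]
}}

```text
t: 3.7
tool_pos: [0.5391, 0.0279, 0.1672]
tool_rot: [0.622, 3.077, -0.001]
contact_force: [-2.6, -1.4, 6.8]
opening: 0.0123
grip_force: 60.5
```

```bash
python3 r.py
```

```text
t3.70 [0.5391 0.0279 0.1672] h157.1 F [-2.6 -1.4  6.8] T [-0.309  0.399  0.44 ] e6 0.361 q6 -1.26 op 0.0123 g 61
```

Call:
{"api": "servo_tool", "payload": {
  "increments": [
    [[1, 0, 0, 0, 2], [1, 0, 0, 0.01, 4], [1, 0, 0, 0.01, 5], [1, 0, 0, 0.02, 5.5], [1, 0, 0, 0.02, 6]]
  ]
}}

```text
t: 4.2
tool_pos: [0.539, 0.0277, 0.167]
tool_rot: [0.782, 3.04, -0.002]
contact_force: [-2.4, -1.4, 8.0]
opening: 0.0117
grip_force: 60.6
```

```bash
python3 r.py
```

```text
t4.20 [0.539  0.0277 0.167 ] h151.1 F [-2.4 -1.4  8. ] T [-0.434  0.482  0.427] e6 0.361 q6 -1.15 op 0.0117 g 61
```

Call:
{"api": "servo_tool", "payload": {
  "increments": [
    [[1, 0, 0, 0, 2], [1, 0, 0, 0.01, 4], [1, 0, 0, 0.01, 5], [1, 0, 0, 0.02, 5.5], [1, 0, 0, 0.02, 6]]
  ]
}}

```text
t: 4.7
tool_pos: [0.5389, 0.0276, 0.1668]
tool_rot: [0.94, 2.995, -0.002]
contact_force: [-3.0, -3.2, 6.7]
opening: 0.0121
grip_force: 60.6
```

```bash
python3 r.py
```

```text
t4.70 [0.5389 0.0276 0.1668] h145.1 F [-3.  -3.2  6.7] T [-0.468  0.519  0.425] e6 0.362 q6 -1.05 op 0.0121 g 61
```

Call:
{"api": "servo_tool", "payload": {
  "increments": [
    [[1, 0, 0, 0, 2], [1, 0, 0, 0.01, 4], [1, 0, 0, 0.01, 5], [1, 0, 0, 0.02, 5.5], [1, 0, 0, 0.02, 6]]
  ]
}}

```text
t: 5.2
tool_pos: [0.5389, 0.0274, 0.1667]
tool_rot: [1.096, 2.942, -0.003]
contact_force: [-3.6, -2.9, 7.3]
opening: 0.0121
grip_force: 60.7
```

```bash
python3 r.py
```

```text
t5.20 [0.5389 0.0274 0.1667] h139.1 F [-3.6 -2.9  7.3] T [-0.555  0.632  0.392] e6 0.362 q6 -0.94 op 0.0121 g 61
```

Call:
{"api": "servo_tool", "payload": {
  "increments": [
    [[1, 0, 0, 0, 2], [1, 0, 0, 0.01, 4], [1, 0, 0, 0.01, 5], [1, 0, 0, 0.02, 5.5], [1, 0, 0, 0.02, 6]]
  ]
}}

```text
t: 5.7
tool_pos: [0.5388, 0.0274, 0.1665]
tool_rot: [1.248, 2.88, -0.003]
contact_force: [-4.1, -3.6, 8.6]
opening: 0.0122
grip_force: 60.7
```

```bash
python3 r.py
```

```text
t5.70 [0.5388 0.0274 0.1665] h133.1 F [-4.1 -3.6  8.6] T [-0.54   0.698  0.482] e6 0.363 q6 -0.84 op 0.0122 g 61
```

Call:
{"api": "servo_tool", "payload": {
  "increments": [
    [[1, 0, 0, 0, 2], [1, 0, 0, 0.01, 4], [1, 0, 0, 0.01, 5], [1, 0, 0, 0.02, 5.5], [1, 0, 0, 0.02, 6]]
  ]
}}

```text
t: 6.2
tool_pos: [0.5386, 0.0273, 0.1663]
tool_rot: [1.398, 2.811, -0.003]
contact_force: [-3.9, -3.8, 8.3]
opening: 0.0127
grip_force: 60.8
```

```bash
python3 r.py
```

```text
t6.20 [0.5386 0.0273 0.1663] h127.1 F [-3.9 -3.8  8.3] T [-0.65   0.759  0.421] e6 0.363 q6 -0.73 op 0.0127 g 61
```

Call:
{"api": "servo_tool", "payload": {
  "increments": [
    [[1, 0, 0, 0, 2], [1, 0, 0, 0.01, 4], [1, 0, 0, 0.01, 5], [1, 0, 0, 0.02, 5.5], [1, 0, 0, 0.02, 6]]
  ]
}}

```text
t: 6.7
tool_pos: [0.5385, 0.0272, 0.1662]
tool_rot: [1.543, 2.734, -0.004]
contact_force: [-4.7, -4.9, 8.4]
opening: 0.0122
grip_force: 60.8
```

```bash
python3 r.py
```

```text
t6.70 [0.5385 0.0272 0.1662] h121.1 F [-4.7 -4.9  8.4] T [-0.658  0.87   0.441] e6 0.364 q6 -0.63 op 0.0122 g 61
```

Call:
{"api": "servo_tool", "payload": {
  "increments": [
    [[1, 0, 0, 0, 2], [1, 0, 0, 0.01, 4], [1, 0, 0, 0.01, 5], [1, 0, 0, 0.02, 5.5], [1, 0, 0, 0.02, 6]]
  ]
}}

```text
t: 7.2
tool_pos: [0.5384, 0.0271, 0.166]
tool_rot: [1.684, 2.65, -0.004]
contact_force: [-5.9, -5.1, 8.1]
opening: 0.0121
grip_force: 60.9
```

```bash
python3 r.py
```

```text
t7.20 [0.5384 0.0271 0.166 ] h115.1 F [-5.9 -5.1  8.1] T [-0.733  1.023  0.405] e6 0.364 q6 -0.52 op 0.0121 g 61
```

Call:
{"api": "servo_tool", "payload": {
  "increments": [
    [[1, 0, 0, 0, 2], [1, 0, 0, 0.01, 4], [1, 0, 0, 0.01, 5], [1, 0, 0, 0.02, 5.5], [1, 0, 0, 0.02, 6]]
  ]
}}

```text
t: 7.7
tool_pos: [0.5383, 0.027, 0.1658]
tool_rot: [1.82, 2.558, -0.005]
contact_force: [-7.1, -5.0, 9.9]
opening: 0.0121
grip_force: 61.4
```

```bash
python3 r.py
```

```text
t7.70 [0.5383 0.027  0.1658] h109.1 F [-7.1 -5.   9.9] T [-0.756  1.104  0.469] e6 0.394 q6 -0.42 op 0.0121 g 61
```

Call:
{"api": "servo_tool", "payload": {
  "increments": [
    [[1, 0, 0, 0, 2], [1, 0, 0, 0.01, 4], [1, 0, 0, 0.01, 5], [1, 0, 0, 0.02, 5.5], [1, 0, 0, 0.02, 6]]
  ]
}}

```text
t: 8.2
tool_pos: [0.5381, 0.027, 0.1657]
tool_rot: [1.951, 2.46, -0.005]
contact_force: [-7.7, -5.1, 10.3]
opening: 0.0119
grip_force: 62.8
```

```bash
python3 r.py
```

```text
t8.20 [0.5381 0.027  0.1657] h103.2 F [-7.7 -5.1 10.3] T [-0.833  1.224  0.434] e6 0.474 q6 -0.31 op 0.0119 g 63
```

Knob 3 bites at a heading of about 111°: e6 held flat at 0.363, then rose by 0.08 per 6°. It now stands about 8° past the bite. Next is knob 2.

Call:
{"api": "servo_tool", "payload": {
  "increments": [
    [[4, 0, 0, 0, 0], [4, 0, 0, 0, 0], [5, 0, 0, 1.0, 0], [5, 0, 0, -2, 0], [5, 0, 0, -4.5, 0]]
  ]
}}

```text
t: 8.7
tool_pos: [0.5372, 0.0286, 0.2066]
tool_rot: [-1.951, -2.458, 0.003]
contact_force: [1.0, -1.0, 0.7]
opening: 0.0499
grip_force: 0.0
```

```bash
python3 r.py; python3 - <<'E'
from station import ctrl
from h import *
p,h=pose(ctrl.get_obs());plan([.5385,.0287,.207],h,[(.5946,.1547,.212,138)])
d=ctrl.get_image("scene");np.save("scene2.npy",d,allow_pickle=True)
cv2.imwrite("pics/s2.png",cv2.resize(d["img"][150:240,270:390,::-1],None,fx=6,fy=6,interpolation=cv2.INTER_CUBIC))
E
```

```text
t8.70 [0.5372 0.0286 0.2066] h103.1 F [ 1.  -1.   0.7] T [-0.017 -0.035  0.026] e6 0.000 q6 -0.31 op 0.0499 g 0
[ 11.     8.32  -0.5  -34.89]
```

View pics/s2.png

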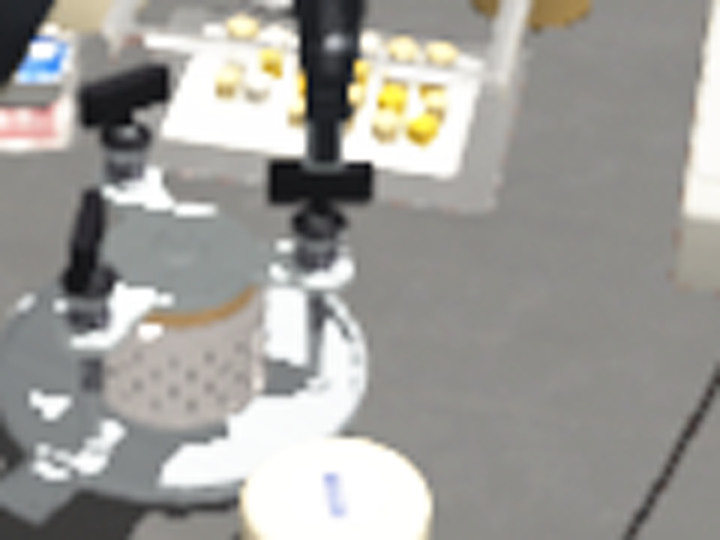

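The picture shows knob 3's bar lying crosswise at (270–375,182), with the spring and knob in place and the fingers clear above it. On to knob 2.

Call:
{"api": "servo_tool", "payload": {
  "increments": [
    [[5, 2.2, 1.7, -0.3, -7], [5, 4.4, 3.3, -0.5, -14], [5, 6.6, 5, -0.5, -21], [5, 8.8, 6.6, -0.5, -28], [5, 11, 8.3, -0.5, -35]]
  ]
}}

```text
t: 9.25
tool_pos: [0.5941, 0.1554, 0.2118]
tool_rot: [-1.115, -2.936, 0.001]
contact_force: [-0.1, -1.2, 0.5]
opening: 0.0498
grip_force: 0.0
```

Call:
{"api": "servo_tool", "payload": {
  "increments": [
    [[5, 0, 0, 0, 0], [5, 0, 0, 2, 0], [5, 0, 0, 4, 0], [4, 0, 0, 4.6, 0], [4, 0, 0, 4.6, 0]]
  ]
}}

```text
t: 9.75
tool_pos: [0.5929, 0.1537, 0.1652]
tool_rot: [-1.124, -2.93, 0.003]
contact_force: [-0.5, -0.8, 0.9]
opening: 0.04
grip_force: 0.0
```

Call:
{"api": "servo_tool", "payload": {
  "increments": [
    [[1, 0, 0, 0, 0], [1, 0, 0, 0, 0], [1, 0, 0, 0, 0], [1, 0, 0, 0, 0], [1, 0, 0, 0, 0]]
  ]
}}

```text
t: 10.25
tool_pos: [0.5947, 0.1541, 0.1688]
tool_rot: [1.123, 2.932, 0.001]
contact_force: [-1.6, -1.4, 5.9]
opening: 0.0123
grip_force: 59.1
```

```bash
python3 r.py
```

```text
t10.25 [0.5947 0.1541 0.1688] h138.1 F [-1.6 -1.4  5.9] T [-0.309  0.289 -0.449] e6 -0.451 q6 -0.71 op 0.0123 g 59
```

Call:
{"api": "servo_tool", "payload": {
  "increments": [
    [[1, 0, 0, 0, 2], [1, 0, 0, 0.01, 4], [1, 0, 0, 0.01, 5], [1, 0, 0, 0.02, 5.5], [1, 0, 0, 0.02, 6]]
  ]
}}

```text
t: 10.75
tool_pos: [0.5949, 0.1538, 0.1687]
tool_rot: [1.271, 2.87, -0.001]
contact_force: [-1.2, -2.7, 7.1]
opening: 0.0123
grip_force: 58.6
```

```bash
python3 r.py
```

```text
t10.75 [0.5949 0.1538 0.1687] h132.2 F [-1.2 -2.7  7.1] T [-0.477  0.285  0.45 ] e6 0.363 q6 -0.60 op 0.0123 g 59
```

Call:
{"api": "servo_tool", "payload": {
  "increments": [
    [[1, 0, 0, 0, 2], [1, 0, 0, 0.01, 4], [1, 0, 0, 0.01, 5], [1, 0, 0, 0.02, 5.5], [1, 0, 0, 0.02, 6]]
  ]
}}

```text
t: 11.25
tool_pos: [0.5947, 0.1538, 0.1685]
tool_rot: [1.42, 2.8, -0.001]
contact_force: [-1.7, -3.2, 6.2]
opening: 0.012
grip_force: 58.7
```

```bash
python3 r.py
```

```text
t11.25 [0.5947 0.1538 0.1685] h126.2 F [-1.7 -3.2  6.2] T [-0.522  0.437  0.435] e6 0.363 q6 -0.50 op 0.0120 g 59
```

Call:
{"api": "servo_tool", "payload": {
  "increments": [
    [[1, 0, 0, 0, 2], [1, 0, 0, 0.01, 4], [1, 0, 0, 0.01, 5], [1, 0, 0, 0.02, 5.5], [1, 0, 0, 0.02, 6]]
  ]
}}

```text
t: 11.75
tool_pos: [0.5946, 0.1537, 0.1684]
tool_rot: [1.565, 2.722, -0.002]
contact_force: [-2.6, -3.0, 6.7]
opening: 0.0117
grip_force: 58.7
```

```bash
python3 r.py
```

```text
t11.75 [0.5946 0.1537 0.1684] h120.2 F [-2.6 -3.   6.7] T [-0.635  0.502  0.375] e6 0.363 q6 -0.39 op 0.0117 g 59
```

Call:
{"api": "servo_tool", "payload": {
  "increments": [
    [[1, 0, 0, 0, 2], [1, 0, 0, 0.01, 4], [1, 0, 0, 0.01, 5], [1, 0, 0, 0.02, 5.5], [1, 0, 0, 0.02, 6]]
  ]
}}

```text
t: 12.25
tool_pos: [0.5944, 0.1536, 0.1682]
tool_rot: [1.705, 2.636, -0.002]
contact_force: [-4.0, -4.3, 7.5]
opening: 0.0119
grip_force: 58.8
```

```bash
python3 r.py
```

```text
t12.25 [0.5944 0.1536 0.1682] h114.2 F [-4.  -4.3  7.5] T [-0.706  0.604  0.434] e6 0.364 q6 -0.29 op 0.0119 g 59
```

Call:
{"api": "servo_tool", "payload": {
  "increments": [
    [[1, 0, 0, 0, 2], [1, 0, 0, 0.01, 4], [1, 0, 0, 0.01, 5], [1, 0, 0, 0.02, 5.5], [1, 0, 0, 0.02, 6]]
  ]
}}

```text
t: 12.75
tool_pos: [0.5943, 0.1535, 0.168]
tool_rot: [1.841, 2.544, -0.003]
contact_force: [-4.5, -3.3, 7.4]
opening: 0.0124
grip_force: 59.0
```

```bash
python3 r.py
```

```text
t12.75 [0.5943 0.1535 0.168 ] h108.2 F [-4.5 -3.3  7.4] T [-0.692  0.783  0.419] e6 0.400 q6 -0.18 op 0.0124 g 59
```

Call:
{"api": "servo_tool", "payload": {
  "increments": [
    [[1, 0, 0, 0, 2], [1, 0, 0, 0.01, 4], [1, 0, 0, 0.01, 5], [1, 0, 0, 0.02, 5.5], [1, 0, 0, 0.02, 6]]
  ]
}}

```text
t: 13.25
tool_pos: [0.5941, 0.1535, 0.1679]
tool_rot: [1.971, 2.445, -0.003]
contact_force: [-5.4, -4.4, 8.9]
opening: 0.0122
grip_force: 59.2
```

```bash
python3 r.py
```

```text
t13.25 [0.5941 0.1535 0.1679] h102.2 F [-5.4 -4.4  8.9] T [-0.77   0.839  0.575] e6 0.488 q6 -0.08 op 0.0122 g 59
```

Knob 2 bites at about 110.7°, so it is about 8.5° past. Next is knob 1.

Call:
{"api": "servo_tool", "payload": {
  "increments": [
    [[4, 0, 0, 0, 0], [4, 0, 0, 0, 0], [5, 0, 0, 0, 0], [5, 0, 0, -2, 0], [5, 0, 0, -4.5, 0]]
  ]
}}

```text
t: 13.75
tool_pos: [0.5929, 0.1543, 0.2091]
tool_rot: [-1.972, -2.441, 0.005]
contact_force: [0.2, 0.5, -0.3]
opening: 0.0499
grip_force: 0.0
```

Call:
{"api": "servo_tool", "payload": {
  "increments": [
    [[5, 0.3, -2.7, -0.3, -8.5], [5, 0.6, -5.5, -0.3, -17], [5, 0.9, -8.2, -0.3, -25.5], [5, 1.2, -11, -0.3, -34], [5, 1.5, -13.75, -0.3, -42.5]]
  ]
}}

```text
t: 14.25
tool_pos: [0.4553, 0.1401, 0.2136]
tool_rot: [-0.945, -2.996, -0.0]
contact_force: [-0.0, -0.7, 0.4]
opening: 0.05
grip_force: 0.0
```

Call:
{"api": "servo_tool", "payload": {
  "increments": [
    [[5, 0, 0, 0, -8.5], [5, 0, 0, 0, -17], [5, 0, 0, 0, -25.5], [5, 0, 0, 0, -34], [5, 0, 0, 0, -42.3]]
  ]
}}

```text
t: 14.75
tool_pos: [0.4563, 0.1403, 0.2138]
tool_rot: [0.199, -3.135, -0.001]
contact_force: [1.4, 0.4, -0.3]
opening: 0.0502
grip_force: 0.0
```

```bash
python3 r.py
```

```text
t14.75 [0.4563 0.1403 0.2138] h-172.7 F [ 1.4  0.4 -0.3] T [-0.019 -0.023  0.005] e6 1.180 q6 -1.56 op 0.0502 g 0
```

Call:
{"api": "servo_tool", "payload": {
  "increments": [
    [[5, 0, 0, 0, 0], [5, 0, 0, 2, 0], [5, 0, 0, 4, 0], [4, 0, 0, 4.8, 0], [4, 0, 0, 4.8, 0]]
  ]
}}

```text
t: 15.25
tool_pos: [0.4555, 0.14, 0.1645]
tool_rot: [0.187, -3.133, 0.0]
contact_force: [0.3, -0.8, -0.3]
opening: 0.04
grip_force: 0.0
```

Call:
{"api": "servo_tool", "payload": {
  "increments": [
    [[1, 0, 0, 0, 0], [1, 0, 0, 0, 0], [1, 0, 0, 0, 0], [1, 0, 0, 0, 0], [1, 0, 0, 0, 0]]
  ]
}}

```text
t: 15.75
tool_pos: [0.4572, 0.1404, 0.1675]
tool_rot: [-0.189, 3.134, 0.001]
contact_force: [-1.5, 1.3, 7.1]
opening: 0.0122
grip_force: 59.8
```

```bash
python3 r.py
```

```text
t15.75 [0.4572 0.1404 0.1675] h-173.1 F [-1.5  1.3  7.1] T [ 0.283  0.199 -0.235] e6 -0.201 q6 -1.55 op 0.0122 g 60
```

Call:
{"api": "servo_tool", "payload": {
  "increments": [
    [[1, 0, 0, 0, 2], [1, 0, 0, 0.01, 4], [1, 0, 0, 0.01, 5], [1, 0, 0, 0.02, 5.5], [1, 0, 0, 0.02, 6]]
  ]
}}

```text
t: 16.25
tool_pos: [0.4572, 0.1403, 0.1674]
tool_rot: [-0.027, 3.139, 0.0]
contact_force: [-1.0, 0.3, 6.3]
opening: 0.0119
grip_force: 59.9
```

```bash
python3 r.py
```

```text
t16.25 [0.4572 0.1403 0.1674] h-179.0 F [-1.   0.3  6.3] T [0.142 0.229 0.442] e6 0.356 q6 -1.45 op 0.0119 g 60
```

Call:
{"api": "servo_tool", "payload": {
  "increments": [
    [[1, 0, 0, 0, 2], [1, 0, 0, 0.01, 4], [1, 0, 0, 0.01, 5], [1, 0, 0, 0.02, 5.5], [1, 0, 0, 0.02, 6]]
  ]
}}

```text
t: 16.75
tool_pos: [0.4572, 0.1402, 0.1672]
tool_rot: [0.137, 3.137, -0.0]
contact_force: [-1.4, 1.0, 5.6]
opening: 0.0118
grip_force: 60.0
```

```bash
python3 r.py
```

```text
t16.75 [0.4572 0.1402 0.1672] h175.0 F [-1.4  1.   5.6] T [0.087 0.252 0.389] e6 0.356 q6 -1.34 op 0.0118 g 60
```

Call:
{"api": "servo_tool", "payload": {
  "increments": [
    [[1, 0, 0, 0, 2], [1, 0, 0, 0.01, 4], [1, 0, 0, 0.01, 5], [1, 0, 0, 0.02, 5.5], [1, 0, 0, 0.02, 6]]
  ]
}}

```text
t: 17.25
tool_pos: [0.4572, 0.14, 0.167]
tool_rot: [0.301, 3.125, -0.001]
contact_force: [-1.3, 0.0, 5.9]
opening: 0.0119
grip_force: 60.0
```

```bash
python3 r.py
```

```text
t17.25 [0.4572 0.14   0.167 ] h169.0 F [-1.3  0.   5.9] T [-0.041  0.286  0.475] e6 0.357 q6 -1.24 op 0.0119 g 60
```

Call:
{"api": "servo_tool", "payload": {
  "increments": [
    [[1, 0, 0, 0, 2], [1, 0, 0, 0.01, 4], [1, 0, 0, 0.01, 5], [1, 0, 0, 0.02, 5.5], [1, 0, 0, 0.02, 6]]
  ]
}}

```text
t: 17.75
tool_pos: [0.4572, 0.1399, 0.1669]
tool_rot: [0.464, 3.105, -0.001]
contact_force: [-2.3, -1.3, 7.4]
opening: 0.0121
grip_force: 60.1
```

```bash
python3 r.py
```

```text
t17.75 [0.4572 0.1399 0.1669] h163.0 F [-2.3 -1.3  7.4] T [-0.152  0.32   0.36 ] e6 0.357 q6 -1.13 op 0.0121 g 60
```

Call:
{"api": "servo_tool", "payload": {
  "increments": [
    [[1, 0, 0, 0, 2], [1, 0, 0, 0.01, 4], [1, 0, 0, 0.01, 5], [1, 0, 0, 0.02, 5.5], [1, 0, 0, 0.02, 6]]
  ]
}}

```text
t: 18.25
tool_pos: [0.4572, 0.1398, 0.1667]
tool_rot: [0.626, 3.077, -0.001]
contact_force: [-3.3, -0.8, 6.9]
opening: 0.0118
grip_force: 60.2
```

```bash
python3 r.py
```

```text
t18.25 [0.4572 0.1398 0.1667] h157.0 F [-3.3 -0.8  6.9] T [-0.172  0.447  0.498] e6 0.358 q6 -1.03 op 0.0118 g 60
```

Call:
{"api": "servo_tool", "payload": {
  "increments": [
    [[1, 0, 0, 0, 2], [1, 0, 0, 0.01, 4], [1, 0, 0, 0.01, 5], [1, 0, 0, 0.02, 5.5], [1, 0, 0, 0.02, 6]]
  ]
}}

```text
t: 18.75
tool_pos: [0.4571, 0.1397, 0.1665]
tool_rot: [0.786, 3.04, -0.002]
contact_force: [-2.4, -2.1, 7.9]
opening: 0.0115
grip_force: 60.2
```

```bash
python3 r.py
```

```text
t18.75 [0.4571 0.1397 0.1665] h151.0 F [-2.4 -2.1  7.9] T [-0.225  0.481  0.429] e6 0.358 q6 -0.92 op 0.0115 g 60
```

Call:
{"api": "servo_tool", "payload": {
  "increments": [
    [[1, 0, 0, 0, 2], [1, 0, 0, 0.01, 4], [1, 0, 0, 0.01, 5], [1, 0, 0, 0.02, 5.5], [1, 0, 0, 0.02, 6]]
  ]
}}

```text
t: 19.25
tool_pos: [0.457, 0.1396, 0.1664]
tool_rot: [0.944, 2.994, -0.002]
contact_force: [-3.1, -2.4, 8.0]
opening: 0.012
grip_force: 60.3
```

```bash
python3 r.py
```

```text
t19.25 [0.457  0.1396 0.1664] h145.0 F [-3.1 -2.4  8. ] T [-0.334  0.546  0.457] e6 0.359 q6 -0.82 op 0.0120 g 60
```

Call:
{"api": "servo_tool", "payload": {
  "increments": [
    [[1, 0, 0, 0, 2], [1, 0, 0, 0.01, 4], [1, 0, 0, 0.01, 5], [1, 0, 0, 0.02, 5.5], [1, 0, 0, 0.02, 6]]
  ]
}}

```text
t: 19.75
tool_pos: [0.457, 0.1394, 0.1662]
tool_rot: [1.1, 2.941, -0.003]
contact_force: [-3.4, -1.9, 8.3]
opening: 0.0122
grip_force: 60.4
```

```bash
python3 r.py
```

```text
t19.75 [0.457  0.1394 0.1662] h139.0 F [-3.4 -1.9  8.3] T [-0.369  0.645  0.418] e6 0.359 q6 -0.71 op 0.0122 g 60
```

Call:
{"api": "servo_tool", "payload": {
  "increments": [
    [[1, 0, 0, 0, 2], [1, 0, 0, 0.01, 4], [1, 0, 0, 0.01, 5], [1, 0, 0, 0.02, 5.5], [1, 0, 0, 0.02, 6]]
  ]
}}

```text
t: 20.25
tool_pos: [0.4569, 0.1394, 0.166]
tool_rot: [1.252, 2.88, -0.003]
contact_force: [-4.1, -3.0, 9.2]
opening: 0.0122
grip_force: 60.4
```

```bash
python3 r.py
```

```text
t20.25 [0.4569 0.1394 0.166 ] h133.0 F [-4.1 -3.   9.2] T [-0.468  0.741  0.425] e6 0.359 q6 -0.61 op 0.0122 g 60
```

Call:
{"api": "servo_tool", "payload": {
  "increments": [
    [[1, 0, 0, 0, 2], [1, 0, 0, 0.01, 4], [1, 0, 0, 0.01, 5], [1, 0, 0, 0.02, 5.5], [1, 0, 0, 0.02, 6]]
  ]
}}

```text
t: 20.75
tool_pos: [0.4568, 0.1393, 0.1659]
tool_rot: [1.401, 2.81, -0.004]
contact_force: [-4.3, -3.1, 10.4]
opening: 0.0125
grip_force: 60.5
```

```bash
python3 r.py
```

```text
t20.75 [0.4568 0.1393 0.1659] h127.0 F [-4.3 -3.1 10.4] T [-0.587  0.825  0.406] e6 0.360 q6 -0.50 op 0.0125 g 60
```

Call:
{"api": "servo_tool", "payload": {
  "increments": [
    [[1, 0, 0, 0, 2], [1, 0, 0, 0.01, 4], [1, 0, 0, 0.01, 5], [1, 0, 0, 0.02, 5.5], [1, 0, 0, 0.02, 6]]
  ]
}}

```text
t: 21.25
tool_pos: [0.4567, 0.1392, 0.1657]
tool_rot: [1.547, 2.733, -0.004]
contact_force: [-4.9, -3.5, 10.6]
opening: 0.012
grip_force: 60.6
```

```bash
python3 r.py
```

```text
t21.25 [0.4567 0.1392 0.1657] h121.0 F [-4.9 -3.5 10.6] T [-0.587  0.936  0.42 ] e6 0.360 q6 -0.40 op 0.0120 g 61
```

Call:
{"api": "servo_tool", "payload": {
  "increments": [
    [[1, 0, 0, 0, 2], [1, 0, 0, 0, 4], [1, 0, 0, 0.01, 5], [1, 0, 0, 0.01, 5.5], [1, 0, 0, 0.01, 6]]
  ]
}}

```text
t: 21.75
tool_pos: [0.4565, 0.1392, 0.1655]
tool_rot: [1.688, 2.648, -0.004]
contact_force: [-5.2, -3.9, 10.3]
opening: 0.012
grip_force: 60.6
```

```bash
python3 r.py
```

```text
t21.75 [0.4565 0.1392 0.1655] h115.0 F [-5.2 -3.9 10.3] T [-0.694  0.932  0.429] e6 0.374 q6 -0.29 op 0.0120 g 61
```

Call:
{"api": "servo_tool", "payload": {
  "increments": [
    [[1, 0, 0, 0, 2], [1, 0, 0, 0, 4], [1, 0, 0, 0.01, 5], [1, 0, 0, 0.01, 5.5], [1, 0, 0, 0.01, 6]]
  ]
}}

```text
t: 22.25
tool_pos: [0.4564, 0.1391, 0.1654]
tool_rot: [1.824, 2.557, -0.005]
contact_force: [-5.3, -4.6, 10.1]
opening: 0.012
grip_force: 60.7
```

```bash
python3 r.py
```

```text
t22.25 [0.4564 0.1391 0.1654] h109.0 F [-5.3 -4.6 10.1] T [-0.663  0.993  0.497] e6 0.440 q6 -0.19 op 0.0120 g 61
```

Knob 1 bites at about 115.5°. I'll even it up by 2° with a firmer grip, then carry on into its quarter turn, since all three are now finger-tight.

Call:
{"api": "servo_tool", "payload": {
  "increments": [
    [[1, 0, 0, 0, 0], [1, 0, 0, 0, 0], [1, 0, 0, 0, 0.5], [1, 0, 0, 0, 1], [1, 0, 0, 0, 2]]
  ],
  "newtons": 120
}}

```text
t: 22.75
tool_pos: [0.4564, 0.1391, 0.1654]
tool_rot: [1.868, 2.524, -0.005]
contact_force: [-6.3, -4.7, 11.0]
opening: 0.0118
grip_force: 78.4
```

```bash
python3 r.py
```

```text
t22.75 [0.4564 0.1391 0.1654] h107.0 F [-6.3 -4.7 11. ] T [-0.645  1.088  0.584] e6 0.372 q6 -0.15 op 0.0118 g 78
```

Call:
{"api": "servo_tool", "payload": {
  "increments": [
    [[1, 0, 0, 0.01, 4], [1, 0, 0, 0.02, 8], [1, 0, 0, 0.03, 12], [1, 0, 0, 0.04, 16], [1, 0, 0, 0.05, 20]]
  ]
}}

```text
t: 23.25
tool_pos: [0.4559, 0.139, 0.165]
tool_rot: [2.279, 2.16, -0.007]
contact_force: [-8.0, -4.3, 11.5]
opening: 0.0115
grip_force: 78.9
```

```bash
python3 r.py
```

```text
t23.25 [0.4559 0.139  0.165 ] h86.9 F [-8.  -4.3 11.5] T [-0.694  1.435  0.904] e6 0.292 q6 0.20 op 0.0115 g 79
```

Call:
{"api": "servo_tool", "payload": {
  "increments": [
    [[1, 0, 0, 0.01, 4], [1, 0, 0, 0.02, 8], [1, 0, 0, 0.03, 12], [1, 0, 0, 0.04, 16], [1, 0, 0, 0.05, 20]]
  ]
}}

```text
t: 23.75
tool_pos: [0.4555, 0.1392, 0.1645]
tool_rot: [2.619, 1.733, -0.008]
contact_force: [-10.0, -3.9, 14.5]
opening: 0.0117
grip_force: 80.0
```

```bash
python3 r.py
```

```text
t23.75 [0.4555 0.1392 0.1645] h67.0 F [-10.   -3.9  14.5] T [-0.634  1.803  1.177] e6 0.621 q6 0.54 op 0.0117 g 80
```

Call:
{"api": "servo_tool", "payload": {
  "increments": [
    [[1, 0, 0, 0.01, 4], [1, 0, 0, 0.02, 8], [1, 0, 0, 0.03, 12], [1, 0, 0, 0.04, 16], [1, 0, 0, 0.05, 20]]
  ]
}}

```text
t: 24.25
tool_pos: [0.4552, 0.1394, 0.1641]
tool_rot: [2.879, 1.253, -0.009]
contact_force: [-12.0, -4.2, 15.3]
opening: 0.0116
grip_force: 82.7
```

```bash
python3 r.py
```

```text
t24.25 [0.4552 0.1394 0.1641] h47.1 F [-12.   -4.2  15.3] T [-0.563  2.06   1.541] e6 0.968 q6 0.89 op 0.0116 g 83
```

Call:
{"api": "servo_tool", "payload": {
  "increments": [
    [[1, 0, 0, 0.01, 4], [1, 0, 0, 0.02, 8], [1, 0, 0, 0.03, 12], [1, 0, 0, 0.04, 16], [1, 0, 0, 0.05, 20]]
  ]
}}

```text
t: 24.75
tool_pos: [0.455, 0.1397, 0.1637]
tool_rot: [3.053, 0.736, -0.009]
contact_force: [-13.1, -2.4, 16.4]
opening: 0.0116
grip_force: 88.5
```

Call:
{"api": "servo_tool", "payload": {
  "increments": [
    [[1, 0, 0, 0.01, 4], [1, 0, 0, 0.02, 6.5], [1, 0, 0, 0.02, 7.5], [1, 0, 0, 0.02, 8.5], [1, 0, 0, 0.02, 9.5]]
  ]
}}

```text
t: 25.25
tool_pos: [0.4548, 0.1399, 0.1635]
tool_rot: [3.104, 0.478, -0.009]
contact_force: [-12.2, -0.5, 16.7]
opening: 0.0118
grip_force: 79.3
```

```bash
python3 r.py
```

```text
t25.25 [0.4548 0.1399 0.1635] h17.5 F [-12.2  -0.5  16.7] T [-0.21   2.264  0.689] e6 0.553 q6 1.41 op 0.0118 g 79
```

The torque fell at the end, so I'll check for slip.

```bash
python3 - <<'E'
from station import ctrl
from h import *
d=ctrl.get_image("scene");np.save("scene3.npy",d,allow_pickle=True)
cv2.imwrite("pics/s3.png",cv2.resize(d["img"][130:230,255:355,::-1],None,fx=6,fy=6,interpolation=cv2.INTER_CUBIC))
for h in(0,18,30,40):
    a=np.radians(h);print(h,[((proj(d,[.456+s*.026*np.cos(a),.140+s*.026*np.sin(a),.172])[0]-[255,130])*6).round() for s in(-1,1)])
E
python3 r.py
```

```text
0 [array([164., 370.]), array([190., 313.])]
18 [array([180., 371.]), array([175., 313.])]
30 [array([190., 370.]), array([165., 314.])]
40 [array([198., 368.]), array([157., 316.])]
t25.30 [0.4548 0.1399 0.1635] h17.5 F [-13.5  -1.7  16.2] T [-0.252  2.269  0.573] e6 0.698 q6 1.41 op 0.0119 g 79
```

View pics/s3.png

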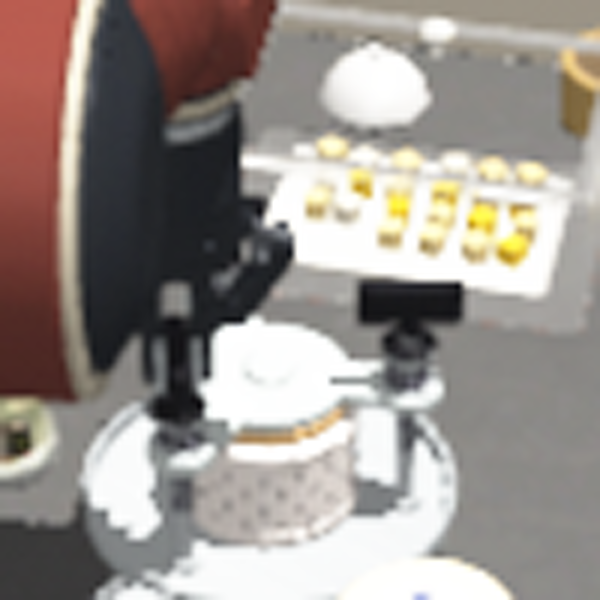

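The knob 1 bar is end-on at column ~178, which matches heading 18°, so the knob followed the tool. A slow 1° advance will confirm the torque.

Call:
{"api": "servo_tool", "payload": {
  "increments": [
    [[1, 0, 0, 0, 0.2], [1, 0, 0, 0, 0.4], [1, 0, 0, 0, 0.6], [1, 0, 0, 0, 0.8], [1, 0, 0, 0, 1]]
  ]
}}

```text
t: 25.8
tool_pos: [0.4549, 0.14, 0.1635]
tool_rot: [3.108, 0.453, -0.009]
contact_force: [-13.5, -1.7, 16.0]
opening: 0.0117
grip_force: 79.5
```

```bash
python3 r.py
```

```text
t25.80 [0.4549 0.14   0.1635] h16.6 F [-13.5  -1.7  16. ] T [-0.219  2.248  0.837] e6 0.849 q6 1.42 op 0.0117 g 80
```

Knob 1 is done: torque is more than twice the thread's and it has turned 90° from finger-tight. Now knob 2.

Call:
{"api": "servo_tool", "payload": {
  "increments": [
    [[4, 0, 0, 0, 0], [4, 0, 0, 0, 0], [5, 0, 0, 0, 0], [5, 0, 0, -2.5, 0], [5, 0, 0, -5, 0]]
  ]
}}

```text
t: 26.3
tool_pos: [0.4557, 0.1398, 0.2105]
tool_rot: [3.109, 0.448, -0.005]
contact_force: [0.6, 0.5, 0.1]
opening: 0.0502
grip_force: 0.0
```

Call:
{"api": "servo_tool", "payload": {
  "increments": [
    [[5, 2.7, 0.5, -0.2, -8.5], [5, 5.4, 1, -0.2, -17], [5, 8.2, 1.5, -0.2, -25.5], [5, 10.9, 2, -0.2, -34], [5, 13.6, 2.6, -0.2, -42.5]]
  ]
}}

```text
t: 26.8
tool_pos: [0.5953, 0.1536, 0.2128]
tool_rot: [-2.731, -1.553, 0.001]
contact_force: [-0.3, 0.1, 0.3]
opening: 0.0501
grip_force: 0.0
```

Call:
{"api": "servo_tool", "payload": {
  "increments": [
    [[5, 0, 0, 0, -8.5], [5, 0, 0, 0, -17], [5, 0, 0, 0, -25.5], [5, 0, 0, 0, -34], [5, 0, 0, 0, -43]]
  ]
}}

```text
t: 27.3
tool_pos: [0.5943, 0.1534, 0.2127]
tool_rot: [-1.98, -2.439, 0.001]
contact_force: [-0.2, -0.0, 0.0]
opening: 0.0495
grip_force: 0.0
```

Call:
{"api": "servo_tool", "payload": {
  "increments": [
    [[5, 0, 0, 0, -43], [5, 0, 0, 0, 0]]
  ]
}}

```text
t: 27.5
tool_pos: [0.5942, 0.1534, 0.2127]
tool_rot: [-1.986, -2.434, 0.001]
contact_force: [0.8, 0.4, -0.5]
opening: 0.0501
grip_force: 0.0
```

```bash
python3 r.py
```

```text
t27.50 [0.5942 0.1534 0.2127] h101.6 F [ 0.8  0.4 -0.5] T [ 0.051 -0.009  0.009] e6 -2.862 q6 -0.07 op 0.0501 g 0
```

Call:
{"api": "servo_tool", "payload": {
  "increments": [
    [[5, 0, 0, 0, 0], [5, 0, 0, 2, 0], [5, 0, 0, 4, 0], [4, 0, 0, 4.7, 0], [4, 0, 0, 4.7, 0]]
  ]
}}

```text
t: 28.0
tool_pos: [0.5933, 0.1534, 0.1647]
tool_rot: [-1.985, -2.432, 0.004]
contact_force: [-0.5, -0.0, 0.5]
opening: 0.0401
grip_force: 0.0
```

Call:
{"api": "servo_tool", "payload": {
  "increments": [
    [[1, 0, 0, 0, 0], [1, 0, 0, 0, 0], [1, 0, 0, 0, 0], [1, 0, 0, 0, 0], [1, 0, 0, 0, 0]]
  ],
  "newtons": 120
}}

```text
t: 28.5
tool_pos: [0.5942, 0.1535, 0.1681]
tool_rot: [1.986, 2.434, -0.001]
contact_force: [-5.1, -1.4, 4.9]
opening: 0.0116
grip_force: 75.9
```

```bash
python3 r.py
```

```text
t28.50 [0.5942 0.1535 0.1681] h101.6 F [-5.1 -1.4  4.9] T [-0.223  0.877  0.401] e6 0.389 q6 -0.07 op 0.0116 g 76
```

Call:
{"api": "servo_tool", "payload": {
  "increments": [
    [[1, 0, 0, 0.01, 4], [1, 0, 0, 0.02, 8], [1, 0, 0, 0.03, 12], [1, 0, 0, 0.04, 16], [1, 0, 0, 0.05, 20]]
  ]
}}

```text
t: 29.0
tool_pos: [0.5937, 0.1535, 0.1677]
tool_rot: [-2.38, -2.051, 0.003]
contact_force: [-7.5, -1.1, 7.3]
opening: 0.0116
grip_force: 77.9
```

Call:
{"api": "servo_tool", "payload": {
  "increments": [
    [[1, 0, 0, 0.01, 4], [1, 0, 0, 0.02, 8], [1, 0, 0, 0.03, 12], [1, 0, 0, 0.04, 16], [1, 0, 0, 0.05, 20]]
  ]
}}

```text
t: 29.5
tool_pos: [0.5932, 0.1536, 0.1673]
tool_rot: [-2.699, -1.608, 0.005]
contact_force: [-9.5, -1.6, 8.1]
opening: 0.0114
grip_force: 81.4
```

Call:
{"api": "servo_tool", "payload": {
  "increments": [
    [[1, 0, 0, 0.01, 4], [1, 0, 0, 0.02, 8], [1, 0, 0, 0.03, 12], [1, 0, 0, 0.04, 16], [1, 0, 0, 0.05, 20]]
  ]
}}

```text
t: 30.0
tool_pos: [0.5928, 0.1539, 0.1669]
tool_rot: [-2.936, -1.116, 0.007]
contact_force: [-11.5, -2.1, 10.4]
opening: 0.0115
grip_force: 87.4
```

Call:
{"api": "servo_tool", "payload": {
  "increments": [
    [[1, 0, 0, 0.01, 4], [1, 0, 0, 0.02, 8], [1, 0, 0, 0.03, 12], [1, 0, 0, 0.04, 16], [1, 0, 0, 0.05, 20]]
  ]
}}

```text
t: 30.5
tool_pos: [0.5924, 0.1543, 0.1665]
tool_rot: [-3.085, -0.59, 0.008]
contact_force: [-12.2, -0.1, 10.6]
opening: 0.0114
grip_force: 87.8
```

```bash
python3 r.py
```

```text
t30.50 [0.5924 0.1543 0.1665] h21.7 F [-12.2  -0.1  10.6] T [0.015 2.123 1.533] e6 0.935 q6 1.33 op 0.0114 g 88
```

Call:
{"api": "servo_tool", "payload": {
  "increments": [
    [[1, 0, 0, 0.01, 3], [1, 0, 0, 0.01, 5.5], [1, 0, 0, 0.02, 7], [1, 0, 0, 0.02, 7.6], [1, 0, 0, 0.02, 7.8]]
  ]
}}

```text
t: 31.0
tool_pos: [0.5924, 0.1544, 0.1663]
tool_rot: [-3.118, -0.381, 0.008]
contact_force: [-13.0, 0.5, 9.8]
opening: 0.0115
grip_force: 81.7
```

Call:
{"api": "servo_tool", "payload": {
  "increments": [
    [[1, 0, 0, 0, 0.2], [1, 0, 0, 0, 0.4], [1, 0, 0, 0, 0.6], [1, 0, 0, 0, 0.8], [1, 0, 0, 0, 1.1]]
  ]
}}

```text
t: 31.5
tool_pos: [0.5924, 0.1545, 0.1663]
tool_rot: [-3.121, -0.352, 0.008]
contact_force: [-12.2, 1.2, 9.6]
opening: 0.0114
grip_force: 84.8
```

```bash
python3 r.py
```

```text
t31.50 [0.5924 0.1545 0.1663] h12.9 F [-12.2   1.2   9.6] T [0.048 2.135 1.347] e6 1.352 q6 1.48 op 0.0114 g 85
```

Knob 2 is done. I'll lift and check the angles of knobs 1 and 2.

Call:
{"api": "servo_tool", "payload": {
  "increments": [
    [[4, 0, 0, 0, 0], [4, 0, 0, 0, 0], [5, 0, 0, 0, 0], [5, 0, 0, -3, 0], [5, 0, 0, -6, 0]]
  ]
}}

```text
t: 32.0
tool_pos: [0.5937, 0.1533, 0.2235]
tool_rot: [3.123, 0.344, -0.004]
contact_force: [0.8, -0.1, 0.2]
opening: 0.0501
grip_force: 0.0
```

```bash
python3 r.py; python3 - <<'E'
from station import ctrl
from h import *
d=ctrl.get_image("scene");np.save("scene4.npy",d,allow_pickle=True)
cv2.imwrite("pics/s4.png",cv2.resize(d["img"][155:215,265:345,::-1],None,fx=10,fy=10,interpolation=cv2.INTER_CUBIC))
for c,hs in(((.4565,.140),(0,10,17,25,35)),((.5942,.1542),(0,13,25))):
  for h in hs:
    a=np.radians(h);print(c,h,[((proj(d,[c[0]+s*.026*np.cos(a),c[1]+s*.026*np.sin(a),.1705])[0]+.5-[265,155])*10-.5).round() for s in(-1,1)])
E
```

```text
t32.00 [0.5937 0.1533 0.2235] h12.6 F [ 0.8 -0.1  0.2] T [ 0.035 -0.038  0.039] e6 -0.000 q6 1.48 op 0.0501 g 0
(0.4565, 0.14) 0 [array([179., 374.]), array([221., 280.])]
(0.4565, 0.14) 10 [array([193., 375.]), array([207., 278.])]
(0.4565, 0.14) 17 [array([203., 375.]), array([198., 279.])]
(0.4565, 0.14) 25 [array([215., 374.]), array([186., 279.])]
(0.4565, 0.14) 35 [array([228., 372.]), array([173., 282.])]
(0.5942, 0.1542) 0 [array([245., 130.]), array([282.,  49.])]
(0.5942, 0.1542) 13 [array([262., 131.]), array([265.,  48.])]
(0.5942, 0.1542) 25 [array([278., 130.]), array([250.,  49.])]
```

View pics/s4.png

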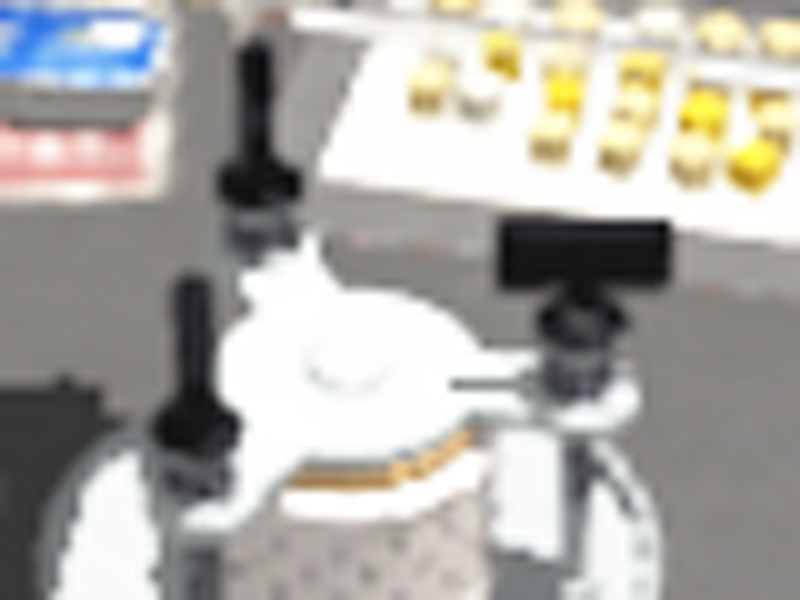

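The picture shows the knob 1 bar running from (193,280) and the knob 2 bar from (257,45), both nearly end-on. These match the expected 17° and 13°, so neither slipped. Now knob 3.

Call:
{"api": "servo_tool", "payload": {
  "increments": [
    [[5, -1.6, 2.2, 0, -8.5], [5, -3.3, 4.4, 0, -17], [5, -4.9, 6.6, 0, -25.5], [5, -6.6, 8.9, 0, -34], [5, -8.2, 11.1, 0, -42.5]]
  ]
}}

```text
t: 32.55
tool_pos: [0.5383, 0.0262, 0.2243]
tool_rot: [2.78, 1.461, 0.001]
contact_force: [0.2, -0.6, -0.1]
opening: 0.0499
grip_force: 0.0
```

Call:
{"api": "servo_tool", "payload": {
  "increments": [
    [[5, 0, 0, 0, -8.5], [5, 0, 0, 0, -17], [5, 0, 0, 0, -25.5], [5, 0, 0, 0, -34], [5, 0, 0, 0, -42.5]]
  ]
}}

```text
t: 33.05
tool_pos: [0.5388, 0.0271, 0.2243]
tool_rot: [2.062, 2.369, 0.001]
contact_force: [-0.4, 0.4, 0.0]
opening: 0.0497
grip_force: 0.0
```

Call:
{"api": "servo_tool", "payload": {
  "increments": [
    [[5, 0, 0, 0, -5.6], [5, 0, 0, 0, -5.6], [5, 0, 0, 0, -5.6]]
  ]
}}

```text
t: 33.35
tool_pos: [0.5387, 0.0272, 0.2243]
tool_rot: [1.954, 2.46, 0.0]
contact_force: [0.1, 0.5, -0.3]
opening: 0.0497
grip_force: 0.0
```

```bash
python3 r.py
```

```text
t33.35 [0.5387 0.0272 0.2243] h103.1 F [ 0.1  0.5 -0.3] T [0.035 0.004 0.017] e6 -0.023 q6 -0.32 op 0.0497 g 0
```

Call:
{"api": "servo_tool", "payload": {
  "increments": [
    [[5, 0.1, 0, 1, 0], [5, 0.1, 0, 3, 0], [5, 0.1, 0, 5, 0], [4, 0.1, 0, 5.9, 0], [4, 0.1, 0, 5.9, 0]]
  ]
}}

```text
t: 33.85
tool_pos: [0.537, 0.0285, 0.163]
tool_rot: [-1.95, -2.459, 0.003]
contact_force: [-0.5, 0.5, -1.0]
opening: 0.0402
grip_force: 0.0
```

Call:
{"api": "servo_tool", "payload": {
  "increments": [
    [[1, 0, 0, 0, 0], [1, 0, 0, 0, 0], [1, 0, 0, 0, 0], [1, 0, 0, 0, 0], [1, 0, 0, 0, 0]]
  ],
  "newtons": 120
}}

```text
t: 34.35
tool_pos: [0.5379, 0.028, 0.1667]
tool_rot: [-1.95, -2.463, 0.003]
contact_force: [-5.9, -1.3, 3.3]
opening: 0.0117
grip_force: 76.7
```

```bash
python3 r.py
```

```text
t34.35 [0.5379 0.028  0.1667] h103.3 F [-5.9 -1.3  3.3] T [-0.179  0.869  0.354] e6 0.366 q6 -0.32 op 0.0117 g 77
```

Turn 90° to about 13.4°.

Call:
{"api": "servo_tool", "payload": {
  "increments": [
    [[1, 0, 0, 0.01, 4], [1, 0, 0, 0.02, 8], [1, 0, 0, 0.03, 12], [1, 0, 0, 0.04, 16], [1, 0, 0, 0.05, 20]]
  ]
}}

```text
t: 34.85
tool_pos: [0.5378, 0.028, 0.1663]
tool_rot: [2.349, 2.085, -0.004]
contact_force: [-6.2, -1.3, 4.8]
opening: 0.0118
grip_force: 80.2
```

Call:
{"api": "servo_tool", "payload": {
  "increments": [
    [[1, 0, 0, 0.01, 4], [1, 0, 0, 0.02, 8], [1, 0, 0, 0.03, 12], [1, 0, 0, 0.04, 16], [1, 0, 0, 0.05, 20]]
  ]
}}

```text
t: 35.35
tool_pos: [0.5376, 0.028, 0.1659]
tool_rot: [2.675, 1.647, -0.004]
contact_force: [-7.5, -2.2, 3.8]
opening: 0.0118
grip_force: 84.9
```

Call:
{"api": "servo_tool", "payload": {
  "increments": [
    [[1, 0, 0, 0.01, 4], [1, 0, 0, 0.02, 8], [1, 0, 0, 0.03, 12], [1, 0, 0, 0.04, 16], [1, 0, 0, 0.05, 20]]
  ]
}}

```text
t: 35.85
tool_pos: [0.5375, 0.0281, 0.1655]
tool_rot: [2.919, 1.159, -0.005]
contact_force: [-7.6, -1.0, 6.1]
opening: 0.0121
grip_force: 91.6
```

Call:
{"api": "servo_tool", "payload": {
  "increments": [
    [[1, 0, 0, 0.01, 4], [1, 0, 0, 0.02, 8], [1, 0, 0, 0.03, 12], [1, 0, 0, 0.04, 16], [1, 0, 0, 0.05, 20]]
  ]
}}

```text
t: 36.35
tool_pos: [0.5374, 0.0282, 0.1651]
tool_rot: [3.075, 0.636, -0.005]
contact_force: [-8.3, -0.7, 6.9]
opening: 0.0117
grip_force: 99.9
```

```bash
python3 r.py
```

```text
t36.35 [0.5374 0.0282 0.1651] h23.4 F [-8.3 -0.7  6.9] T [-0.105  1.383  1.877] e6 1.298 q6 1.08 op 0.0117 g 100
```

Call:
{"api": "servo_tool", "payload": {
  "increments": [
    [[1, 0, 0, 0.01, 3], [1, 0, 0, 0.01, 5.5], [1, 0, 0, 0.02, 7], [1, 0, 0, 0.02, 7.8], [1, 0, 0, 0.02, 8]]
  ]
}}

```text
t: 36.85
tool_pos: [0.5373, 0.0282, 0.1649]
tool_rot: [3.112, 0.422, -0.005]
contact_force: [-8.3, -1.4, 7.0]
opening: 0.0115
grip_force: 90.6
```

Call:
{"api": "servo_tool", "payload": {
  "increments": [
    [[1, 0, 0, 0, 0.4], [1, 0, 0, 0, 0.8], [1, 0, 0, 0, 1.2], [1, 0, 0, 0, 1.5], [1, 0, 0, 0, 1.8]]
  ]
}}

```text
t: 37.35
tool_pos: [0.5373, 0.0282, 0.1649]
tool_rot: [3.118, 0.374, -0.005]
contact_force: [-8.8, -0.6, 5.4]
opening: 0.0115
grip_force: 88.5
```

```bash
python3 r.py
```

```text
t37.35 [0.5373 0.0282 0.1649] h13.7 F [-8.8 -0.6  5.4] T [-0.198  1.387  1.336] e6 1.308 q6 1.25 op 0.0115 g 88
```

Call:
{"api": "servo_tool", "payload": {
  "increments": [
    [[4, 0, 0, 0, 0], [4, 0, 0, 0, 0], [5, 0, 0, 0, 0], [5, 0, 0, -4, 0], [5, 0, 0, -8, 0]]
  ]
}}

```text
t: 37.85
tool_pos: [0.5374, 0.0284, 0.2425]
tool_rot: [-3.119, -0.366, 0.005]
contact_force: [1.6, -0.0, 0.2]
opening: 0.0498
grip_force: 0.0
```

```bash
python3 r.py; python3 - <<'E'
from station import ctrl
from h import *
d=ctrl.get_image("scene");np.save("scene5.npy",d,allow_pickle=True)
cv2.imwrite("pics/s5.png",cv2.resize(d["img"][150:210,270:350,::-1],None,fx=10,fy=10,interpolation=cv2.INTER_CUBIC))
g=d["img"].mean(2)
for n,c,h0 in((1,(.4567,.1403),17),(2,(.5942,.1542),13),(3,(.5382,.0284),13.7)):
  L=[]
  for y in np.unique([int(round(proj(d,[c[0]+s*.026,c[1],.1705])[0][1])) for s in np.linspace(-.9,.9,15)]):
    u0=proj(d,[*c,.1705])[0][0]; xs=np.arange(int(u0)-5,int(u0)+7); w=np.clip(110-g[y,xs],0,None); L.append((y,(w*xs).sum()/w.sum() if w.sum() else np.nan))
  L=np.array(L);k=np.polyfit(L[:,0],L[:,1],1)
  y=L[[0,-1],0];P=[cast(d,(np.polyval(k,v),v),.1705) for v in y];v=P[0]-P[1];print(n,"expected",h0,"seen",np.degrees(np.arctan2(v[1],v[0])).round(1),L.round(1).tolist())
E
```

```text
t37.85 [0.5374 0.0284 0.2425] h13.4 F [ 1.6 -0.   0.2] T [-0.015 -0.03  -0.011] e6 -0.000 q6 1.25 op 0.0498 g 0
1 expected 17 seen 17.6 [[183.0, 283.7], [184.0, 283.7], [185.0, 283.7], [186.0, 283.7], [187.0, 283.8], [188.0, 284.0], [189.0, 284.1], [190.0, 284.1], [191.0, 284.2]]
2 expected 13 seen 14.8 [[160.0, 290.0], [161.0, 290.0], [162.0, 290.0], [163.0, 290.2], [164.0, 290.2], [165.0, 290.1], [166.0, 290.0], [167.0, 290.1]]
3 expected 13.7 seen 15.0 [[173.0, 322.0], [174.0, 322.0], [175.0, 322.1], [176.0, 322.1], [177.0, 322.5], [178.0, 322.6], [179.0, 322.5], [180.0, 322.8], [181.0, 322.9]]
```

View pics/s5.png

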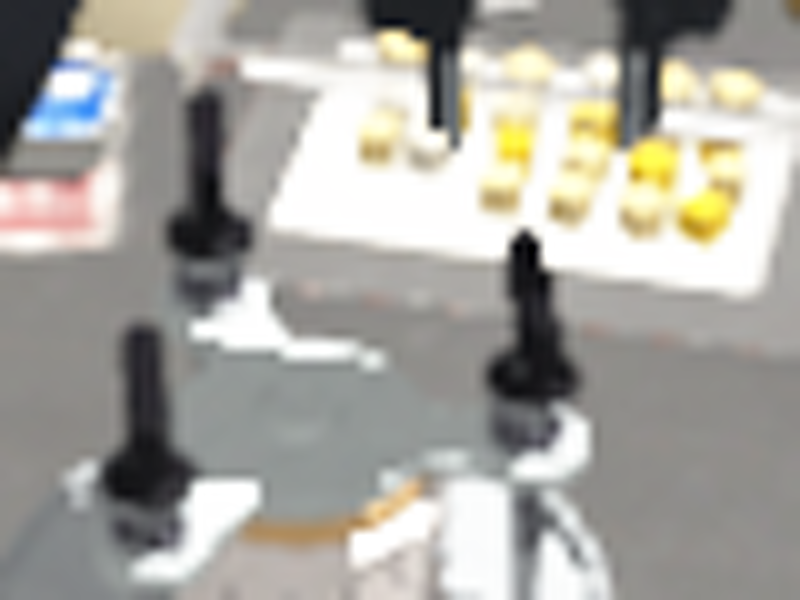

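All three bars (near (145,380), (205,150) and (530,290)) are within 2° of the intended angles, and the gripper stands clear above. Handing in.

```bash
python3 -c "
from station import ctrl
print(ctrl.finish_job())"
```

```text
the job is handed in; nothing more can be done
None
```

I ran all three knobs down to finger-tight (about 8° past the bite), then gave knobs 1, 2 and 3 a quarter turn each in that order; the last picture shows their bars within 2° of target with the gripper clear, no other object was handled, and the job was handed in at about 38 s.

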